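# Take off the gearbox filler cap of unknown hand

## Task

The quarter-turn filler cap on the gearbox may be locked right-handed or left-handed, and nothing outside shows which. Take it by its grip bar and try: if one way stops dead, do not force it, for it loosens the other way. Turn it free, lift it straight up about a hand's width (80 mm) and finish while still holding it there in the grip, level, still and right above the opening so that drips fall back in, and leave the oil tin, the hammer and the wood offcut alone.

Things in the scene. Friction and masses are not known exactly. Their poses are not given: they have to be found in the camera images.
- cap: Aluminium filler cap, 200 to 350 g, loose: a knurled cup upside down, 84 mm across, 28 mm high, with a grip bar on top. Origin: centre of its lower rim, on its axis; z up, x along the bar, y across it (gripping direction). Two lugs inside its rim sit under lips of the neck; until free it rises only 2 mm and has 2 mm sideways play.
- cap_bar (a point): Centre of the cap's grip bar: 60 mm long (cap x), 14 mm wide, 26 mm high, 41 mm above the cap's origin, 13 mm below the bar's top. Turning from the start: the wrong way meets a dead stop after 10 to 25 degrees (0.5 N m is plain; 3 N m is forcing); the right way turns easily, is free of the lips at about 45, lifts off between 55 and 90, stops at 100. Which way is right varies, unseen.
- neck: Aluminium filler neck fixed on the gearbox lid: round flange 96 mm across, 10 mm thick, with the opening standing 19.5 mm above it inside the cap. Origin: centre of the flange's underside; z up. At the start the cap's origin is 10 mm above it and the cap's x axis within 3 degrees of the neck's x axis.
- gearbox: Green cast gearbox bolted to the bench: foot 200 x 150 mm, lid 175 x 135 mm, 70 mm high; steel shaft stubs along its y axis reach +117 mm (coupling flange 56 mm across, centre 34 mm up) and -102 mm. Origin: centre of its underside; z up. Bolt heads stand 5 mm above the lid; the neck is up to 20 mm off its middle along x.
- oil_tin: Bystander: upright tin, 68 mm across, 150 mm high, on the bench. Origin: centre of its underside.
- hammer: Bystander: hammer about 300 mm long lying on the bench beyond the gearbox. Origin: under its middle, x from handle to head.
- offcut: Bystander: wood offcut 160 x 60 x 40 mm lying on the bench. Origin: centre of its underside, x along it.
Mind the look-alikes: they are no part of the job. What is shaped like the cap but black or green is not meant.

How it is judged:
By the outcome, as a careful person would: the job done as asked, in the order asked, and still so for the second after the job is handed in, while the arm keeps its last pose, push and grip.
It also fails if it takes over 45 s, if anything falls off the work surface, if the arm or the gripper's body presses on something with over 40 N, if the wrist force passes 120 N, or if a joint passes its speed limit or range.

## Robot

A 6-joint arm with a two-finger parallel gripper is mounted at the origin on the work surface. World frame = base frame: x ahead of the robot, y to its left, z up, the work surface at z = 0. Lengths are in mm, angles in rad, forces in N, time in s.
With the tool pointing down it reaches from about 350 to 875 mm from the base axis. Payload 15.5 kg.
Tool frame: the origin (TCP) lies on the centre line of the jaws, within the pads' length; the fingertips stand 14 mm ahead of it and the grasp point (between the pads) lies 5 mm behind it; z points along the fingers, y is the line along which they close (so a half turn about z gives the same grasp; the last joint's range is limited). The gripper opens to 85 mm and grips with 20 to 120 N. Pads are 22 mm wide; open, the fingers measure 114 mm over their backs; the gripper's body (76 mm by 85 mm) begins 54 mm behind the grasp point. The pads swing forward as they close: fully open they stand 13 mm farther back than shut.
Start: joints at [1.24, 0.494, 1.345, -0, 1.302, -0.096], TCP at [146.008, 607.707, 245.277] pointing down, gripper open.
Joint ranges: [-2.91, 2.91], [-0.82, 2.16], [0.22, 2.67], [-1.22, 4.37], [0.12, 2.79], [-3.08, 3.08]. Speed limits (rad/s): [1.89, 1.89, 2.57, 3.01, 3.01, 3.01].

## Interface

Orientations are given as a 3x3 rotation matrix whose columns are the frame's x, y, z axes.
In Python, from plant import readout, eyes, order gives the robot as it stands. The module is installed in compiled form; this text tells all that it offers.
- The arm moves only by the shell command python3 -m handwheel 'ROWS' [OPENING] [FORCE]. ROWS is JSON, one flat list of numbers, 6 for each row, row after row: the shift along the world's x, y, z normalised to -1 to 1, where 1 is 750 mm, then the turn, a rotation vector about the world's x, y, z normalised to -1 to 1, where 1 is pi rad. A call has 1 to 8 rows; each row shifts and turns the commanded pose from where the row before left it; what a row does not reach is not made up. A row lasts 1/10 s, in which the tool goes at most 50 mm and 8.59 degrees, less where a joint would pass 70% of its speed; a pose out of reach is approached as far as the arm can. A call with a number of a shift or a turn outside -1 to 1 is refused whole. A call with a gripper value outside its range is refused whole. OPENING is the opening, from -1 (shut) to 1 (fully open), set as the call begins (- or left out, the last holds). The fingers move at their own pace and stop on an object; FORCE is the grip in N (left out, the last holds). Time passes only in rows, so rows that do not move let the fingers close. It gives the time, the measured TCP pose, the force, the opening and the grip force at its end, in the units of the state.
- readout.sense(): the state, without advancing time (a new reading comes with each control period).
- eyes.grab_frame(name): name is "side" or "top"; returns (picture, depth): 480x640x3 uint8, red, green, blue; 480x640 float32, mm along the optical axis (not along the pixel's ray), 0 where there is no reading.
- eyes.camera_params(name): a dict with "K" (3x3 intrinsics, pixels), "k1" (the pictures are not rectified: a ray, as slopes to the right and down, at radius r is drawn at 1 + k1 r^2 times it, then the intrinsics apply), "origin" and "attitude" of the camera in the world. Camera axes: x right, y down, z forward; pixel columns grow to the right and rows downward; lengths in mm; the calibration is good to about 2 mm. A picture is of the moment at which its call begins. camera_params takes no time and is no camera call.
- order.sign_off(): hands the job in; it is judged then, once.
The state is a dict: "time_s": time; "qpos": joint angles; "qvel": joint speeds; "effort": joint torques, N m; "eef_pos": TCP position; "ee_rot": TCP orientation; "wrist_force": force on the tool from outside, world axes, zero at the start; "ft_torque": the same for the moment, N m; "grip_width": finger opening in mm; "grip_force": force on a finger pad.
Only numpy, scipy, OpenCV 4.12 (cv2) and the standard library are available. Lean on these libraries where they do the work, as an engineer would, in place of code of your own. Each camera call takes 0.05 s, during which the arm holds its last target. There are 200 camera calls.

## Working session

There is one attempt and no reset: what is moved stays moved. The work goes in short steps, Python scripts to look and compute and a shell command to move; the robot and the scene stay as the last step left them, time stands still between calls to the robot, and variables do not carry over. Pictures are saved under pics/ and viewed, at most 10 in all, crops included, and the job is handed in when it is done.

```bash
mkdir -p pics
cat > h.py <<'E'
import numpy as np, cv2
from plant import readout, eyes, order
def world(name,d,u,v):
    p=eyes.camera_params(name);K=np.array(p["K"]);k=p["k1"]
    a=np.array([(u-K[0,2])/K[0,0],(v-K[1,2])/K[1,1]]);s=a.copy()
    for _ in range(20): s=a/(1+k*(s@s))
    z=np.median([x for x in d[v-2:v+3,u-2:u+3].ravel() if x>0])
    return np.array(p["origin"])+np.array(p["attitude"])@(z*np.array([s[0],s[1],1]))
E
python3 - <<'E'
from h import *
for n in("top","side"):
    im,d=eyes.grab_frame(n);cv2.imwrite(f"pics/{n}0.png",im[:,:,::-1]);np.save(f"{n}0.npy",d)
    p=eyes.camera_params(n);print(n,np.round(p["origin"]),np.round(p["attitude"],2).tolist(),p["k1"])
print(readout.sense())
E
```

```text
top [ 401.    4. 1189.] [[-0.03, -0.98, 0.18], [-1.0, 0.03, 0.01], [-0.01, -0.18, -0.98]] -0.006156122347638473
side [ 577. -683.  929.] [[1.0, -0.04, 0.02], [-0.05, -0.77, 0.63], [-0.01, -0.63, -0.77]] 0.03967703673429579
{'time_s': 0.1, 'qpos': array([ 1.23946786e+00,  4.94134007e-01,  1.34608043e+00,  1.47941115e-06,
        1.30247285e+00, -9.55254275e-02]), 'qvel': array([-0.00069881, -0.0005298 , -0.00397061, -0.00070632, -0.00035289,
        0.00020394]), 'effort': array([ 2.32886989e-03, -8.83590460e+01, -3.84561288e+01, -3.81448381e-04,
        5.11123304e-03,  1.71713310e-05]), 'eef_pos': array([145.92667938, 607.41045937, 244.74798952]), 'ee_rot': array([[-9.72326935e-01,  2.33624065e-01, -3.57432254e-04],
       [ 2.33624314e-01,  9.72326390e-01, -1.03463233e-03],
       [ 1.05825803e-04, -1.08950575e-03, -9.99999401e-01]]), 'wrist_force': array([-1.63012822,  0.40570075, -0.42393507]), 'ft_torque': array([-0.03295289,  0.02065506, -0.0002509 ]), 'grip_force': 0.0, 'grip_width': 84.91947562878197}
```

View pics/top0.png

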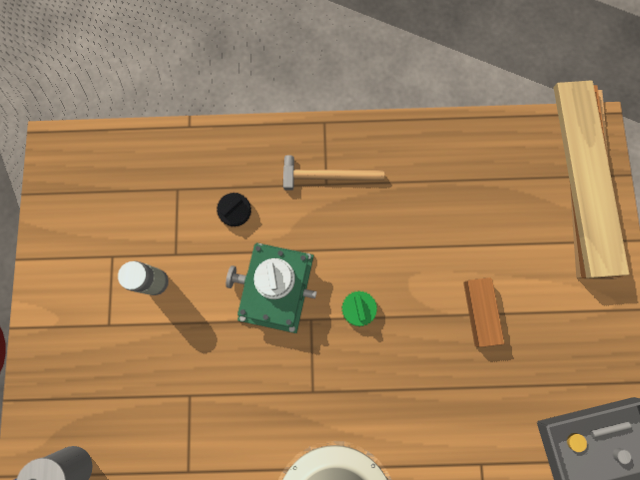

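View pics/side0.png

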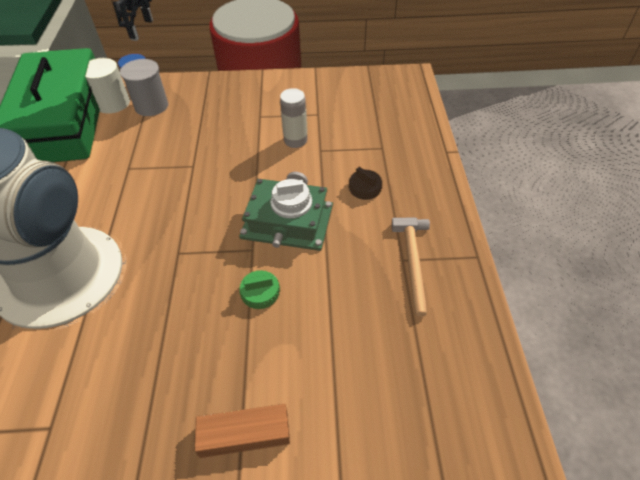

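The top view shows three cap shapes. Black at (234,210) and green at (359,309) lie loose on the bench, and the aluminium one at (274,278) sits on the green gearbox. The aluminium one fits the description. In the side view it is at (291,198). Next I confirm it in an enlarged crop.

Run:
```python
from h import *
t=cv2.imread("pics/top0.png")[235:340,215:330];s=cv2.imread("pics/side0.png")[165:255,235:340]
a=cv2.resize(t,None,fx=3.4,fy=3.4,interpolation=2);b=cv2.resize(s,None,fx=3.8,fy=3.8,interpolation=2)
o=np.zeros((360,800,3),np.uint8);o[:a.shape[0],:a.shape[1]]=a[:360];o[:b.shape[0],400:400+b.shape[1]]=b[:, :400];cv2.imwrite("pics/crop.png",o)
d=np.load("top0.npy")
# point cloud of cap region
P=np.array([world("top",d,u,v) for v in range(255,302) for u in range(248,302)])
m=P[:,2]
for lo,hi in((65,76),(98,114),(124,140)):
    q=P[(m>lo)&(m<hi)];print(lo,hi,len(q),q.mean(0).round(1),q.min(0).round(),q.max(0).round())
    if lo>120:
        print(cv2.minAreaRect(q[:,:2].astype(np.float32)))
    if lo==98: print(cv2.minEnclosingCircle(q[:,:2].astype(np.float32)))
print(np.histogram(m,range(50,150,5)))
```

```text
65 76 1195 [528.2 121.4  70.5] [471.  60.  66.] [584. 188.  76.]
98 114 892 [522.8 124.6 107.9] [482.  83.  98.] [565. 168. 113.]
((524.5853881835938, 125.65708923339844), 43.07740020751953)
124 140 167 [524.2 125.3 132.9] [495. 116. 124.] [554. 134. 136.]
((524.6631469726562, 125.9272689819336), (59.84547424316406, 14.30120849609375), 8.08834171295166)
(array([  9,   3,   4, 346, 841,  99,  97,  13,  10,   9,  41, 806,  45,
         6,   7,   9, 144,  12,   0]), array([ 50,  55,  60,  65,  70,  75,  80,  85,  90,  95, 100, 105, 110,
       115, 120, 125, 130, 135, 140, 145]))
```

View pics/crop.png

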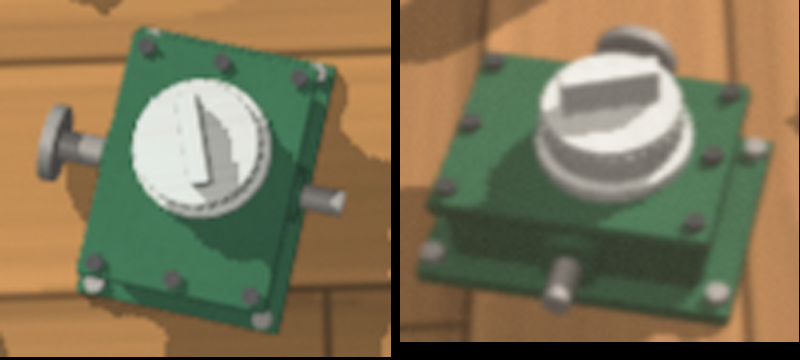

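The crop shows a bright aluminium cap with a grip bar on the gearbox lid, so this is the right one. The bar measures 59.8 x 14.3 mm with its top at z≈134, which matches the sizes given. Its centre is at (524.6, 125.8) and it is rotated +8° about z. I move above it, turning the tool by +21.6°.

```bash
python3 -m handwheel '[0.036,-0.046,0,0,0,0.0086, 0.036,-0.046,0,0,0,0.0086, 0.036,-0.046,0,0,0,0.0086, 0.036,-0.046,0,0,0,0.0086, 0.036,-0.046,0,0,0,0.0086, 0.036,-0.046,0,0,0,0.0086, 0.036,-0.046,0,0,0,0.0086]' 1 60; python3 -m handwheel '[0.036,-0.046,0,0,0,0.0086, 0.036,-0.046,0,0,0,0.0086, 0.036,-0.046,0,0,0,0.0086, 0.036,-0.046,0,0,0,0.0086, 0.036,-0.046,0,0,0,0.0086, 0.036,-0.046,0,0,0,0.0086, 0.036,-0.046,0,0,0,0.0086, 0,0,0,0,0,0]'
python3 - <<'E'
from h import *
s=readout.sense();R=s["ee_rot"];e=np.array([524.6,125.8,126])-s["eef_pos"]
print(s["eef_pos"].round(1),np.degrees(np.arctan2(R[1,1],R[0,1])),(e/750).round(4),s["qpos"].round(2),s["wrist_force"].round(1))
E
```

```text
time_s: 0.8
eef_pos: [335.7, 364.6, 245.2]
ee_rot: [[-0.999, 0.045, -0.0], [0.045, 0.999, -0.0], [0.0, -0.0, -1.0]]
wrist_force: [1.1, 0.6, -0.3]
grip_width: 85.3
grip_force: 0.0
time_s: 1.6
eef_pos: [526.8, 121.0, 245.0]
ee_rot: [[-0.99, -0.139, 0.001], [-0.139, 0.99, -0.001], [-0.001, -0.001, -1.0]]
wrist_force: [0.3, 0.4, 0.7]
grip_width: 85.3
grip_force: 0.0
[526.8 121.  245. ] 98.00492126426909 [-0.003   0.0064 -0.1587] [ 0.12  0.38  1.56 -0.    1.21 -1.59] [0.3 0.4 0.7]
```

```bash
python3 -m handwheel '[-0.003,0.0064,-0.04,0,0,0, 0,0,-0.04,0,0,0, 0,0,-0.04,0,0,0, 0,0,-0.02,0,0,0, 0,0,-0.02,0,0,0, 0,0,0,0,0,0]' 1 60
python3 - <<'E'
from h import *
for n,(r,c) in(("top",(240,215)),("side",(130,230))):
    im,d=eyes.grab_frame(n);cv2.imwrite(f"pics/{n}1.png",im[:,:,::-1])
a=[cv2.imread(f"pics/{n}1.png") for n in("top","side")]
o=np.hstack([cv2.resize(a[0][200:350,200:350],(400,400),interpolation=2),cv2.resize(a[1][120:250,220:350],(400,400),interpolation=2)]);cv2.imwrite("pics/c1.png",o)
E
```

```text
time_s: 2.2
eef_pos: [520.3, 129.6, 123.5]
ee_rot: [[-0.99, -0.142, -0.004], [-0.142, 0.99, -0.0], [0.004, 0.0, -1.0]]
wrist_force: [-0.0, -0.1, -0.2]
grip_width: 85.3
grip_force: 0.0
```

View pics/c1.png

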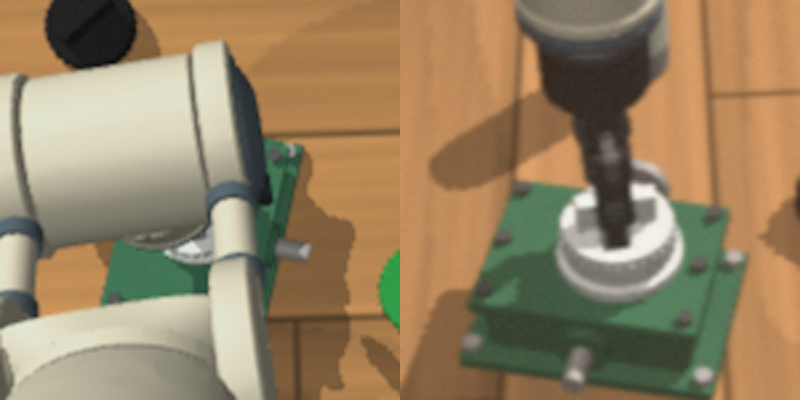

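The side view shows the fingers straddling the bar at about (612,215) of the crop, clear of the cap's top. I let the arm settle, then check the offset.

```bash
python3 -m handwheel '[0,0,0,0,0,0, 0,0,0,0,0,0]'
```

```text
time_s: 2.5
eef_pos: [522.1, 129.6, 126.1]
ee_rot: [[-0.99, -0.142, 0.001], [-0.142, 0.99, 0.0], [-0.001, 0.0, -1.0]]
wrist_force: [-0.1, -0.1, 0.2]
grip_width: 85.3
grip_force: 0.0
```

```bash
python3 -m handwheel '[0.0033,-0.005,-0.0013,0,0,0, 0,0,0,0,0,0, 0,0,0,0,0,0]'; python3 -m handwheel '[0,0,0,0,0,0, 0,0,0,0,0,0, 0,0,0,0,0,0, 0,0,0,0,0,0, 0,0,0,0,0,0, 0,0,0,0,0,0, 0,0,0,0,0,0, 0,0,0,0,0,0]' -1 60;  python3 -c "
from h import *
s=readout.sense();print(s['ft_torque'],s['qpos'].round(3))"
```

```text
time_s: 2.8
eef_pos: [524.4, 125.6, 124.4]
ee_rot: [[-0.99, -0.142, 0.0], [-0.142, 0.99, 0.0], [-0.0, -0.0, -1.0]]
wrist_force: [-0.4, -0.2, -0.2]
grip_width: 85.5
grip_force: 0.0
time_s: 3.6
eef_pos: [524.3, 125.8, 124.5]
ee_rot: [[-0.99, -0.142, 0.0], [-0.142, 0.99, 0.0], [-0.0, -0.0, -1.0]]
wrist_force: [-0.4, 0.9, 5.3]
grip_width: 12.9
grip_force: 59.5
[0.0251491  0.21866768 0.03891565] [ 0.125  0.528  1.692 -0.     0.922 -1.589]
```

The bar is held (width 12.9 mm, grip 59.5 N). I try counter-clockwise gently first.

```bash
python3 -m handwheel '[0,0,0,0,0,0.0111, 0,0,0,0,0,0.0111, 0,0,0,0,0,0.0111, 0,0,0,0,0,0.0111, 0,0,0,0,0,0]';  python3 -c "
from h import *
s=readout.sense();print(s['ft_torque'],s['qpos'].round(3))"
```

```text
time_s: 4.1
eef_pos: [524.5, 125.8, 124.5]
ee_rot: [[-0.96, -0.279, 0.001], [-0.279, 0.96, 0.0], [-0.001, -0.0, -1.0]]
wrist_force: [-0.4, -0.5, 4.5]
grip_width: 13.0
grip_force: 59.6
[-0.04382779 -0.0437627   0.165129  ] [ 0.125  0.528  1.691 -0.     0.921 -1.729]
```

```bash
T="python3 -c \"from h import *
s=readout.sense();print(s['ft_torque'].round(2),s['qpos'][5].round(3))\""; python3 -m handwheel '[0,0,0,0,0,0.0083, 0,0,0,0,0,0.0083, 0,0,0,0,0,0]' | grep -E 'force';eval "$T"
```

```text
wrist_force: [0.8, -0.4, 5.2]
grip_force: 59.7
[-0.02 -0.03 -0.06] -1.781
```

```bash
T="python3 -c \"from h import *
s=readout.sense();print(s['ft_torque'].round(2),s['qpos'][5].round(3))\""; python3 -m handwheel '[0,0,0,0,0,0.0083, 0,0,0,0,0,0]' | grep -E 'force';eval "$T"
```

```text
wrist_force: [0.4, 0.3, 5.0]
grip_force: 59.7
[ 0.01  0.07 -0.06] -1.807
```

12.5° turned so far and free.

```bash
cat > t.py <<'E'
from h import *
s=readout.sense();R=s["ee_rot"];print(s['ft_torque'].round(2),s['qpos'][5].round(3),"turned",(np.degrees(np.arctan2(R[1,1],R[0,1]))-98.15).round(2))
E
python3 -m handwheel '[0,0,0,0,0,0.0083, 0,0,0,0,0,0]' | grep -E 'force';python3 t.py
```

```text
wrist_force: [-0.4, 1.0, 5.5]
grip_force: 59.7
[-0.06  0.05 -0.07] -1.833 turned 14.01
```

```bash
python3 -m handwheel '[0,0,0,0,0,0.0083, 0,0,0,0,0,0]' | grep -E 'force';python3 t.py
```

```text
wrist_force: [0.3, 0.4, 5.8]
grip_force: 59.7
[-0.04  0.04 -0.03] -1.859 turned 15.5
```

```bash
python3 -m handwheel '[0,0,0,0,0,0.0083, 0,0,0,0,0,0]' | grep -E 'force';python3 t.py
```

```text
wrist_force: [-0.2, -0.3, 5.9]
grip_force: 59.7
[-0.01  0.02  0.01] -1.885 turned 16.99
```

```bash
python3 -m handwheel '[0,0,0,0,0,0.0083, 0,0,0,0,0,0]' | grep -E 'force';python3 t.py
```

```text
wrist_force: [1.5, -0.2, 5.8]
grip_force: 59.7
[-0.11 -0.02 -0.08] -1.911 turned 18.49
```

```bash
python3 -m handwheel '[0,0,0,0,0,0.0083, 0,0,0,0,0,0]' | grep -E 'force';python3 t.py
```

```text
wrist_force: [0.0, -0.6, 5.9]
grip_force: 59.6
[-0.04  0.04 -0.04] -1.937 turned 19.99
```

```bash
python3 -m handwheel '[0,0,0,0,0,0.0083, 0,0,0,0,0,0]' | grep -E 'force';python3 t.py
```

```text
wrist_force: [-0.4, 0.5, 5.9]
grip_force: 59.7
[-0.09  0.04 -0.03] -1.963 turned 21.48
```

```bash
python3 -m handwheel '[0,0,0,0,0,0.0083, 0,0,0,0,0,0]' | grep -E 'force';python3 t.py
```

```text
wrist_force: [0.1, 0.2, 6.0]
grip_force: 59.6
[0.03 0.04 0.03] -1.989 turned 22.97
```

```bash
python3 -m handwheel '[0,0,0,0,0,0.0083, 0,0,0,0,0,0]' | grep -E 'force';python3 t.py
```

```text
wrist_force: [0.7, -0.3, 5.2]
grip_force: 59.6
[-0.03  0.04  0.02] -2.015 turned 24.46
```

```bash
python3 -m handwheel '[0,0,0,0,0,0.0083, 0,0,0,0,0,0]' | grep -E 'force';python3 t.py
```

```text
wrist_force: [-0.4, -0.5, 5.1]
grip_force: 59.6
[-0.03 -0.04  0.  ] -2.041 turned 25.96
```

```bash
python3 -m handwheel '[0,0,0,0,0,0.0083, 0,0,0,0,0,0]' | grep -E 'force';python3 t.py
```

```text
wrist_force: [-0.2, 0.1, 4.9]
grip_force: 59.6
[-0.06 -0.   -0.08] -2.068 turned 27.45
```

The turn is past 25° with no stop, so counter-clockwise is the loosening way. I go on to about 72°; q6 stays within range.

```bash
python3 -m handwheel '[0,0,0,0,0,0.0167, 0,0,0,0,0,0.0167, 0,0,0,0,0,0.0167, 0,0,0,0,0,0.0167, 0,0,0,0,0,0.0167, 0,0,0,0,0,0.0167, 0,0,0,0,0,0.0167, 0,0,0,0,0,0]' | grep -E 'force';python3 t.py
```

```text
wrist_force: [5.2, -6.0, 2.3]
grip_force: 59.3
[-1.09 -0.83 -0.02] -2.436 turned 48.56
```

```bash
python3 -m handwheel '[0,0,0,0,0,0.0167, 0,0,0,0,0,0.0167, 0,0,0,0,0,0.0167, 0,0,0,0,0,0.0167, 0,0,0,0,0,0.0167, 0,0,0,0,0,0.0167, 0,0,0,0,0,0.0167, 0,0,0,0,0,0]';python3 t.py
```

```text
time_s: 8.2
eef_pos: [525.9, 124.7, 124.7]
ee_rot: [[-0.212, -0.977, 0.003], [-0.977, 0.212, -0.001], [0.001, -0.003, -1.0]]
wrist_force: [6.5, -12.3, 2.8]
grip_width: 13.1
grip_force: 59.5
[-2.39 -1.23 -0.11] -2.803 turned 69.6
```

```bash
python3 -m handwheel '[0.0016,-0.0027,0,0,0,0, 0,0,0,0,0,0]';python3 t.py
```

```text
time_s: 8.4
eef_pos: [526.0, 123.5, 124.5]
ee_rot: [[-0.214, -0.977, 0.001], [-0.977, 0.214, 0.0], [-0.0, -0.001, -1.0]]
wrist_force: [1.5, -2.1, 4.2]
grip_width: 12.5
grip_force: 59.7
[-0.36 -0.34 -0.03] -2.805 turned 69.48
```

Side force is relieved. Now a small test lift, 4 mm.

```bash
python3 -m handwheel '[0.0005,-0.0005,0.0027,0,0,0, 0,0,0.0027,0,0,0, 0,0,0,0,0,0, 0,0,0,0,0,0]';python3 t.py
```

```text
time_s: 8.8
eef_pos: [525.5, 123.4, 128.3]
ee_rot: [[-0.214, -0.977, -0.001], [-0.977, 0.214, 0.0], [0.0, 0.001, -1.0]]
wrist_force: [0.2, 1.2, -3.2]
grip_width: 13.0
grip_force: 58.6
[-0.02  0.04  0.06] -2.806 turned 69.51
```

The cap is off: the wrist now carries about 3 N, its weight. I lift the remaining 76 mm.

```bash
python3 -m handwheel '[0,0,0.008,0,0,0, 0,0,0.0133,0,0,0, 0,0,0.0133,0,0,0, 0,0,0.0133,0,0,0, 0,0,0.0133,0,0,0, 0,0,0.0133,0,0,0, 0,0,0.0133,0,0,0, 0,0,0.0133,0,0,0]' ; python3 -m handwheel '[0,0,0,0,0,0, 0,0,0,0,0,0, 0,0,0,0,0,0, 0,0,0,0,0,0, 0,0,0,0,0,0]'
python3 - <<'E'
from h import *
a=[]
for n in("top","side"):
    im,d=eyes.grab_frame(n);a.append(im[:,:,::-1])
cv2.imwrite("pics/c2.png",np.hstack([cv2.resize(a[0][200:350,200:350],(400,400),interpolation=2),cv2.resize(a[1][100:250,210:360],(400,400),interpolation=2)]))
E
```

```text
time_s: 9.6
eef_pos: [525.8, 123.3, 205.1]
ee_rot: [[-0.214, -0.977, 0.0], [-0.977, 0.214, 0.0], [-0.0, -0.0, -1.0]]
wrist_force: [0.1, 0.2, -2.7]
grip_width: 13.1
grip_force: 58.7
time_s: 10.1
eef_pos: [525.6, 123.3, 203.8]
ee_rot: [[-0.214, -0.977, -0.001], [-0.977, 0.214, -0.0], [0.0, 0.001, -1.0]]
wrist_force: [1.1, -0.0, -3.1]
grip_width: 13.0
grip_force: 58.9
```

View pics/c2.png

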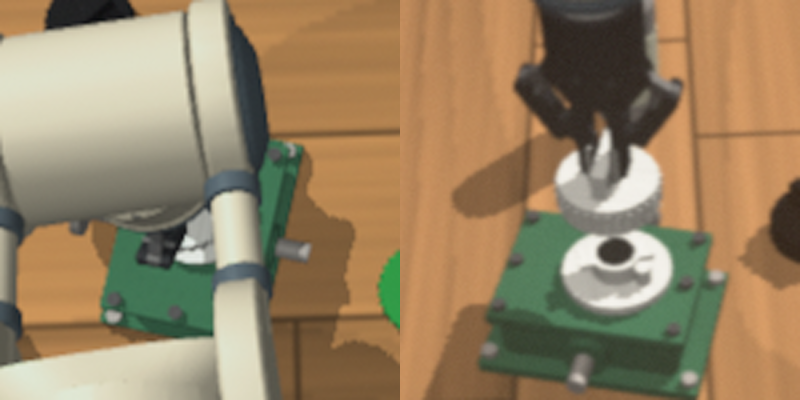

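The side view shows the cap at (608,190), level and held in the grip, right above the open neck at (616,250). It has risen 79.5 mm and is still.

```bash
python3 -c "
from plant import order
print(order.sign_off())"
```

```text
the job is handed in; nothing more can be done
None
```

The job is handed in: the cap came loose counter-clockwise (about 70°) without meeting a stop, and is held level and still about 80 mm above the opening; the oil tin, hammer and offcut were not touched.

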